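Let the reel winder back to its stop

ROBOT

A 6-joint arm with a two-finger parallel gripper is mounted at the origin on the work surface. World frame = base frame: x ahead of the robot, y to its left, z up, the work surface at z = 0. Lengths are in m, angles in degrees, forces in N, time in s.
With the tool pointing down it reaches from about 0.3 to 0.75 m from the base axis. Payload 8.5 kg.
Tool frame: the origin (TCP) lies midway between the tips of the shut fingers; the grasp point (between the pads) lies 19 mm behind it; y points along the fingers, z is the direction in which the jaws open and shut, and the axes are right-handed (so a half turn about y gives the same grasp; the last joint's range is limited). The gripper opens to 85 mm and grips with 20 to 120 N. Pads are 22 mm wide; open, the fingers measure 114 mm over their backs; the gripper's body (76 mm by 85 mm) begins 54 mm behind the grasp point. The pads swing forward as they close: fully open they stand 13 mm farther back than shut.
Start: joints at [50.747, 21.807, 74.336, -0, 83.858, -12.336], TCP at [0.249, 0.49, 0.231] pointing down, gripper open.
Joint ranges: [-178.18, 178.18], [-50.72, 133.34], [12.68, 142.11], [-81.47, 261.47], [9.98, 163.14], [-165.26, 165.26]. Speed limits (degrees/s): [136.94, 136.94, 180, 180, 180, 180].

INTERFACE

Orientations are given as [roll, pitch, yaw] about the fixed x, y, z axes, in that order (R = Rz(yaw) Ry(pitch) Rx(roll)).
In Python, from workcell import sense, cams, order gives the robot as it stands.
- The arm moves only by the tool servo_tool, never from a script. Its argument "targets" is a list of rows, each an object with "gripper": the finger opening in mm, from 0 to 85.4; "offset": the shift along the tool's x, y, z in mm, a list of three; "turn": the turn about the tool's y in rad. A call has 1 to 10 rows; each row is the pose to reach, as a shift and turn from the pose commanded when the call began, along the tool's axes at that moment; what a row does not reach only later rows make up. A row lasts 1/10 s, in which the tool goes at most 50 mm and 8.59 degrees, less where a joint would pass 70% of its speed; a pose out of reach is approached as far as the arm can. A call with a gripper value outside its range is refused whole. The fingers move at their own pace and stop on an object; the grip force is fixed at half the most. Time passes only in rows, so rows that repeat a pose let the fingers close. It gives the time, the measured TCP pose, the force and the opening at its end, in the units of the state.
- sense(): the state, without advancing time (a new reading comes with each control period).
- cams.capture(name): name is "side" or "top" or "wrist"; returns a dict with "img" (480x640x3 uint8, red, green, blue), "intrinsics" (3x3 intrinsics, pixels), "D" ([k1, k2, p1, p2, k3] as OpenCV has them; the pictures are not rectified), "position" and "orientation" of the camera in the world. Camera axes: x right, y up, looking along -z (the intrinsics and any distortion apply to the point x, -y, -z); pixel columns grow to the right and rows downward; lengths in m; the calibration is good to about 2 mm. A picture is of the moment at which its call begins. There is no depth.
- order.close_job(): hands the job in, once; it reports no verdict.
The state is a dict: "t": time; "qpos": joint angles; "qd": joint speeds; "effort": joint torques, N m; "position": TCP position; "tool_rot": TCP orientation; "wrist_force": force on the tool from outside, world axes, zero at the start; "torque": the same for the moment, N m; "opening": finger opening in m.
Only numpy, scipy, OpenCV 4.12 (cv2) and the standard library are available. Lean on these libraries where they do the work, as an engineer would, in place of code of your own. Each camera call takes 0.05 s, during which the arm holds its last target. There are 200 camera calls.

TASK

Let the reel winder back to its stop: lift the pawl clear of the ratchet wheel and tip it right over so that it stays off, then turn the crank backward until its arm has pressed the sprung buffer pin of the stop fully in and bears on it firmly but gently. Leave the crank there, holding the buffer in, and lower the pawl gently back on to the wheel's teeth. Never force the wheel against the pawl or ram the stop, and leave the other things on the bench alone.

Things in the scene. Friction and masses are not known exactly. Their poses are not given: they have to be found in the camera images.
- winder: Bench reel winder, bolted down: aluminium base 180 x 130 x 12 mm, two blue side plates, a white reel (116 mm across) between them. Origin: centre of the base's underside; y runs along the axle (ratchet and pawl on the -y side, crank on the +y side), z up. Axle at x 0, z 115 mm in this frame; the pawl's pin, parallel to it, at x -55, z 178 mm.
- reel (a joint): Angle of reel, ratchet wheel and crank together (rad), growing as they turn BACKWARD: the crank goes from the winder's +x side up over the top towards -x. At 0 the crank points 30 degrees above +x. Stiff axle (0.25 N m, about 4 N at the grip): it stays where left. With the pawl on the teeth the wheel can turn back at most one tooth (0.52 rad) before it locks.
- pawl (a joint): Angle of the pawl about its pin (rad). 0: arm level, nose at the bottom of a tooth gap; up to 0.16: nose resting on a tooth. It grows as the nose lifts, up and over towards the winder's -x. It falls by its own weight: back on to the wheel if let go below about 1.5, over to its rest at 2.2, clear of the wheel, above about 1.8.
- ratchet: Steel ratchet wheel, 100 mm across, 12 mm thick, 12 saw teeth 9 mm deep, fixed to the reel outside the -y side plate (y = -52 to -64 mm). Origin on the axle.
- pawl_arm: Dark steel pawl, 56 mm arm 8 mm thick with a nose bent down at its free end, in the plane y = -58 mm. It carries a finger bar. Origin on its pin's line (at y = 0 of the winder); x along the arm towards the nose. About 0.12 kg.
- pawl_tab (a point): Grip point of the pawl's finger bar: round steel bar 10 mm across (14 mm end knob), parallel to the axle, 52 mm long towards the winder's -y, 50 mm from the pawl's pin. The point lies on the bar's axis at winder y = -92 mm, 178 mm above the table when down. Can be pinched from above across its axis; it turns in the fingers as it swings.
- crank_arm: Crank arm: flat steel, 12 mm wide, 8 mm thick (winder y = 58 to 66 mm). Origin on the axle; x along the arm. In backward turning its leading edge meets the stop: a dark block clamped to the +y side plate, with a sprung brass buffer pin, 10 mm across, 52 mm from the axle. The pin gives 4 mm (1 to 2.5 N), then it is rigid. Where the stop is clamped is not measured: fully in at reel 1.25 to 1.85.
- crank_grip: Black round grip of the crank, 14 mm across, 80 mm long (winder y = 66 to 146 mm), parallel to the axle and 65 mm from it. Origin: on its axis at winder y = 115 mm. It can be pinched from above across its axis and turns in the fingers.
- screwdriver: Bystander, to be left alone: blue-handled screwdriver lying on the table.
- tweezers: Bystander, to be left alone: dark steel tweezers, about 120 mm long, lying flat.
- spare_reel: Bystander, to be left alone: empty white reel, 84 mm across, 19 mm high, lying flat.
- flux_jar: Bystander, to be left alone: small amber jar, 44 mm across, 45 mm high.
- sponge: Bystander, to be left alone: yellow sponge pad, 70 x 55 x 15 mm.
- parts_tray: Bystander, to be left alone: black parts tray, 60 x 90 x 18 mm.

How it is judged:
By the outcome, as a careful person would: the job done as asked, in the order asked, and still so for the second after the job is handed in, with the robot touching nothing.
It also fails if it takes over 72 s, if anything falls off the work surface, if the arm or the gripper's body presses on something with over 40 N, if the wrist force passes 120 N, or if a joint passes its speed limit or range.

## Working session

There is one attempt and no reset: what is moved stays moved. The work goes in short steps, Python scripts to look and compute and a tool call to move; the robot and the scene stay as the last step left them, time stands still between calls to the robot, and variables do not carry over. Pictures are saved under pics/ and viewed, about 8 in all and at most 12, crops included, and the job is handed in when it is done.

Besides the shell and the picture viewer there is one more tool, called after ">>>" as name(argument=value, ...) on one line, values as JSON. servo_tool: Moves the arm, as the interface text tells. Its arguments: {"type":"object","properties":{"targets":{"type":"array","items":{"type":"object","properties":{"gripper":{"type":"number"},"offset":{"type":"array","items":{"type":"number"}},"turn":{"type":"number"}}}}},"required":["targets"]}

```bash
mkdir -p pics
python3 - <<'E'
from workcell import sense,cams
import cv2,numpy as np
print(sense())
for n in("side","top"):
    c=cams.capture(n); cv2.imwrite(f"pics/{n}0.png",c["img"][:,:,::-1]); print(n,c["intrinsics"],c["D"],c["position"],c["orientation"])
E
```

```text
{'t': 0.0, 'qpos': array([ 5.07462992e+01,  2.18415187e+01,  7.43883399e+01, -1.77777701e-03,
        8.38568780e+01, -1.23366360e+01]), 'qd': array([ 0.04998954, -0.12000222,  0.03127713,  0.06010607,  0.04159356,
       -0.04257594]), 'effort': array([ 4.87647776e-04, -4.48454118e+01, -2.31286705e+01, -1.99832621e-04,
        4.65754070e-03, -2.33508717e-05]), 'position': array([0.24879947, 0.49015843, 0.23068571]), 'tool_rot': array([-9.00851114e+01,  1.68052399e-02, -2.69168856e+01]), 'wrist_force': array([ 0.80692004, -0.02101108, -0.04464766]), 'torque': array([ 0.04869611, -0.04059347, -0.01319843]), 'opening': 0.08578466209300765}
side [[471.15150335   0.         319.90835406]
 [  0.         471.15150335 240.24372934]
 [  0.           0.           1.        ]] [-0.04409043  0.          0.          0.          0.        ] [0.24796335 0.40328042 0.75522209] [ 3.84540255e+01 -3.52482954e-02 -1.35331985e+02]
top [[515.73124869   0.         323.60033498]
 [  0.         515.73124869 228.86131251]
 [  0.           0.           1.        ]] [-0.06536133  0.          0.          0.          0.        ] [0.40318149 0.02449005 0.96777076] [ 14.45972053  -0.23775798 -90.29698542]
```

View pics/side0.png

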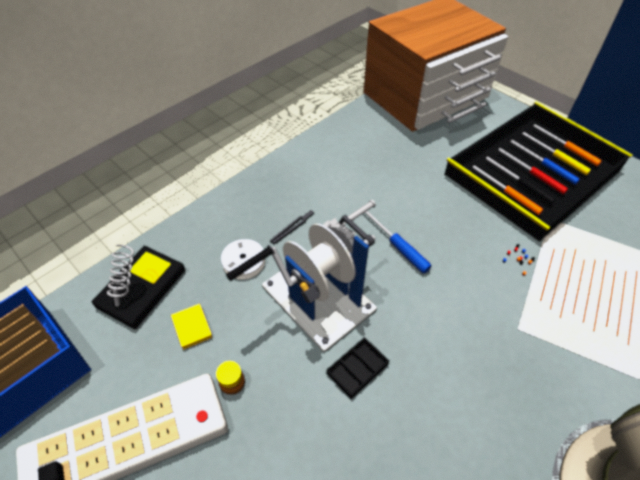

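View pics/top0.png

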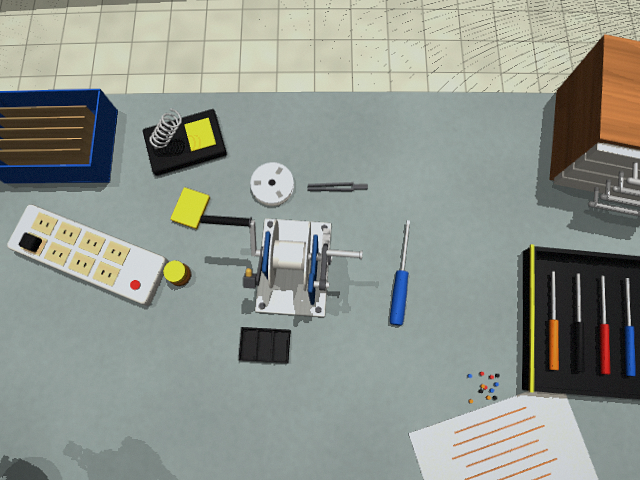

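Top view: the winder is at about (293,268) with its +y axle side pointing image-left (world +y). The crank grip spans (203,219)-(252,222), and the pawl bar (328,254)-(362,255). I'll zoom in to fit the pose.

```bash
cat > h.py <<'E'
import numpy as np,cv2
from scipy.spatial.transform import Rotation as R
from workcell import sense,cams
def P(c,X):
    X=np.atleast_2d(X); p=R.from_euler('xyz',c["orientation"],degrees=True).inv().apply(X-np.array(c["position"]))
    p=p*[1,-1,-1]
    return cv2.projectPoints(p,np.zeros(3),np.zeros(3),np.array(c["intrinsics"]),np.array(c["D"]))[0].reshape(-1,2)
def ray(c,uv,z):
    q=cv2.undistortPoints(np.array([[uv]],float),np.array(c["intrinsics"]),np.array(c["D"])).ravel()
    d=R.from_euler('xyz',c["orientation"],degrees=True).apply([q[0],-q[1],-1]); o=np.array(c["position"])
    return o+d*(z-o[2])/d[2]
def W(pose,X): # winder frame(mm) -> world m ; pose x,y,yaw
    X=np.atleast_2d(X)/1000.; c,s=np.cos(pose[2]),np.sin(pose[2])
    return np.c_[pose[0]+c*X[:,0]-s*X[:,1],pose[1]+s*X[:,0]+c*X[:,1],X[:,2]]
E
python3 - <<'E'
from h import *
a=cv2.imread("pics/top0.png")[200:335,190:370]; b=cv2.imread("pics/side0.png")[190:355,225:405]
cv2.imwrite("pics/z.png",np.hstack([cv2.resize(a,None,fx=4,fy=4,interpolation=cv2.INTER_CUBIC)]))
cv2.imwrite("pics/z2.png",cv2.resize(b,None,fx=3.6,fy=3.6,interpolation=cv2.INTER_CUBIC))
E
```

```text
(no output)
```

View pics/z.png

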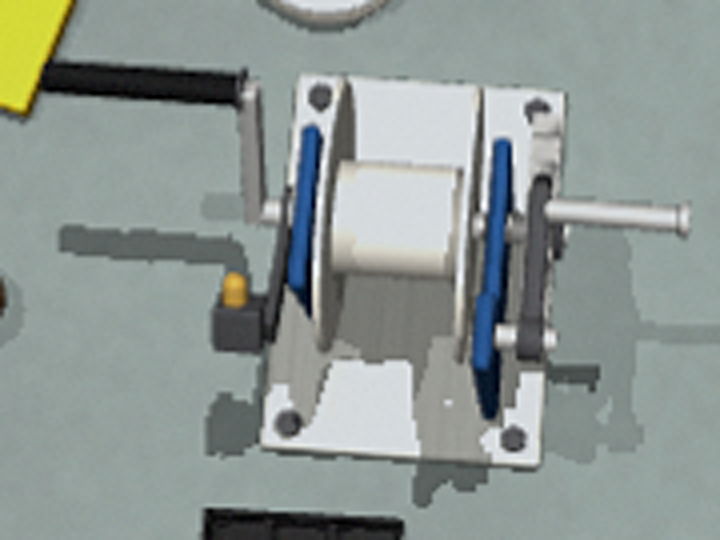

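View pics/z2.png

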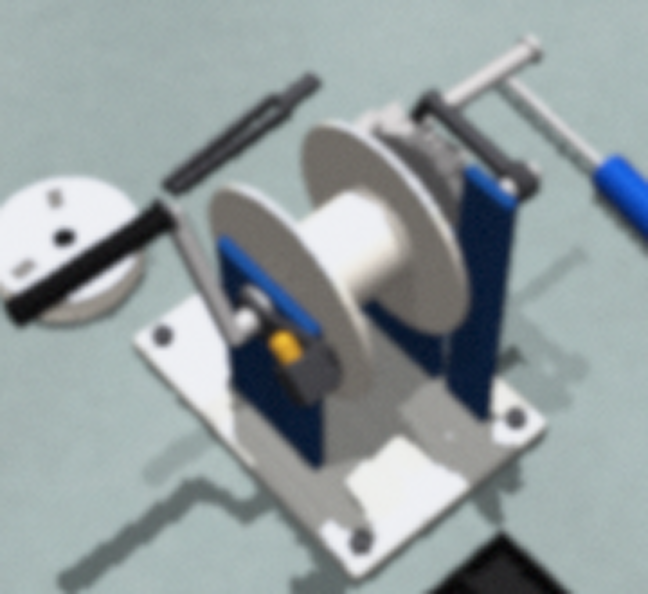

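Top zoom shows the base corners, crank grip (45,78)-(240,87), finger bar end (685,218), and the stop block with its brass pin (235,288). The side zoom shows the same. I'll fit the pose from both.

```bash
cat > fit.py <<'E'
from h import *
from scipy.optimize import least_squares
t=lambda u,v:(u/4+190,v/4+200); s=lambda u,v:(u/3.6+225,v/3.6+190)
ct,cs=cams.capture("top"),cams.capture("side")
def grip(q,y): a=np.radians(30)+q; return [65*np.cos(a),y,115+65*np.sin(a)]
def bar(p,y,r=50): return [-55+r*np.cos(p),y,178+r*np.sin(p)]
def res(v,full=False):
    ps,q,p=v[:3],v[3],v[4]
    C=lambda a,b:[90*a,65*b,12]
    A=[(C(1,1),t(300,75)),(C(1,-1),t(566,92)),(C(-1,-1),t(540,467)),(C(-1,1),t(262,447)),(grip(q,146),t(45,78)),(bar(p,-114),t(688,218)),(grip(q,66),t(240,87))]
    B=[(C(1,1),s(133,342)),(C(-1,1),s(357,580)),(C(-1,-1),s(548,428)),(grip(q,146),s(20,312)),(bar(p,-114),s(535,46)),(grip(q,66),s(162,212))]
    r=np.vstack([P(c,W(ps,[a for a,_ in L]))-np.array([b for _,b in L]) for c,L in((ct,A),(cs,B))])
    return r if full else r.ravel()
o=least_squares(res,[.4,.05,0,0,0.05]); print(o.x.round(4)); print(res(o.x,True).round(1).tolist())
print("tab",W(o.x[:3],bar(o.x[4],-92)),"grip",W(o.x[:3],grip(o.x[3],115)))
# stop pin: y=62, 52mm from axle
for c,uv in((ct,t(235,288)),(cs,s(287,347))):
    best=min(((np.linalg.norm(P(c,W(o.x[:3],[[52*np.cos(a),62,115+52*np.sin(a)]]))[0]-uv),a) for a in np.linspace(0,3.5,351))); print("pin",best)
E
python3 fit.py
```

```text
[ 0.5751  0.0753 -0.0752  0.3865  0.1245]
[[-0.7, 0.2], [0.2, 0.6], [0.2, 1.4], [-0.8, 1.3], [-0.0, 0.3], [-0.7, 1.8], [0.3, 1.4], [-0.8, -2.4], [0.2, -1.8], [0.8, -3.0], [-2.7, 0.0], [-1.0, -0.6], [0.1, 0.1]]
tab [[ 0.56277635 -0.01607945  0.18420773]] grip [[0.62347759 0.18693326 0.16632208]]
pin (np.float64(0.27883962716515603), np.float64(2.36))
pin (np.float64(0.24348376684231487), np.float64(2.45))
```

>>> servo_tool(targets=[{"gripper": 85,"offset": [0,-40,0],"turn": 0},{"gripper": 85,"offset": [30,-75,-15],"turn": 0.1},{"gripper": 85,"offset": [70,-75,-42],"turn": 0.22},{"gripper": 85,"offset": [110,-75,-66],"turn": 0.34},{"gripper": 85,"offset": [150,-75,-90],"turn": 0.46},{"gripper": 85,"offset": [190,-75,-115],"turn": 0.58},{"gripper": 85,"offset": [230,-75,-140],"turn": 0.7},{"gripper": 85,"offset": [270,-75,-164],"turn": 0.82},{"gripper": 85,"offset": [310,-75,-188],"turn": 0.94},{"gripper": 85,"offset": [350,-75,-212],"turn": 1.06}])

```text
t: 1.2
position: [0.4657, 0.1411, 0.3063]
tool_rot: [-90.0, 0.0, -87.9]
wrist_force: [0.9, 0.8, -0.2]
opening: 0.0849
```

>>> servo_tool(targets=[{"gripper": 85,"offset": [40,0,22],"turn": 0.04},{"gripper": 85,"offset": [80,0,45],"turn": 0.08},{"gripper": 85,"offset": [120,0,67],"turn": 0.117},{"gripper": 85,"offset": [155,0,87],"turn": 0.117},{"gripper": 60,"offset": [163,15,91],"turn": 0.117},{"gripper": 50,"offset": [163,30,91],"turn": 0.117},{"gripper": 50,"offset": [163,30,91],"turn": 0.117}])

```text
t: 1.9
position: [0.5621, -0.0165, 0.2742]
tool_rot: [-90.3, 0.0, -94.4]
wrist_force: [-0.1, -0.2, 0.2]
opening: 0.0503
```

Run:
```python
from h import *
c=cams.capture("wrist"); cv2.imwrite("pics/w1.png",c["img"][:,:,::-1])
im=c["img"][:,:,::-1].copy()
ps=[.5751,.0753,-.0752]
f=lambda p,y:[-55+50*np.cos(p),y,178+50*np.sin(p)]
pts=P(c,W(ps,[f(.1245,-114),f(.1245,-66),[-55,-58,178],[90,-65,12],[-90,-65,12]]))
print(pts,sense()["position"],sense()["wrist_force"],c["position"],c["orientation"])
for p in pts: cv2.drawMarker(im,tuple(int(v) for v in p),(0,0,255),0,14,1)
cv2.imwrite("pics/w1.png",im)
```

```text
[[323.03373812 270.38713903]
 [323.03812799 191.43657291]
 [237.0142029  175.79043482]
 [421.70595017 157.15199192]
 [234.9048017  157.37642825]] [ 0.56240242 -0.01619174  0.27568979] [-0.2539533   0.39961105  0.53180784] [0.56753749 0.05355823 0.41755378] [-16.38956134   0.15231393  -4.38777357]
```

View pics/w1.png

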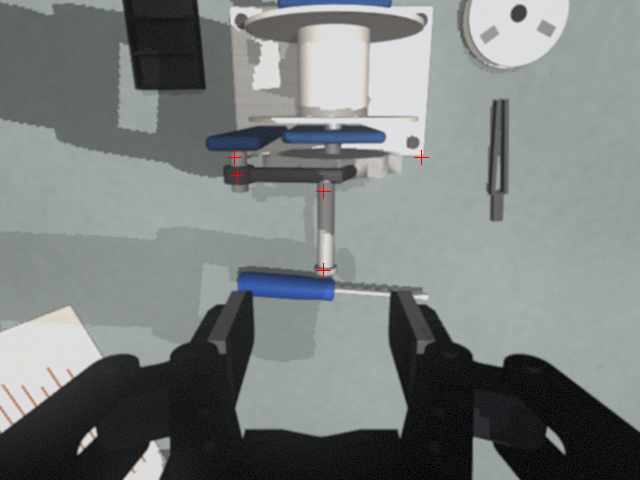

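The wrist view matches the model: bar at columns 325 (predicted 323), i.e. about 1 mm further to +x. I'll descend and pinch.

>>> servo_tool(targets=[{"gripper": 50,"offset": [0,35,1],"turn": 0},{"gripper": 45,"offset": [0,70,1],"turn": 0},{"gripper": 40,"offset": [0,95,1],"turn": 0},{"gripper": 30,"offset": [0,110,1],"turn": 0},{"gripper": 22,"offset": [0,110,1],"turn": 0},{"gripper": 16,"offset": [0,110,1],"turn": 0},{"gripper": 13,"offset": [0,110,1],"turn": 0},{"gripper": 13,"offset": [0,110,1],"turn": 0}])

```text
t: 2.75
position: [0.5641, -0.0163, 0.1675]
tool_rot: [-89.9, -0.0, -94.3]
wrist_force: [0.1, 0.1, -0.4]
opening: 0.0133
```

>>> servo_tool(targets=[{"gripper": 11,"offset": [0,0,0],"turn": 0},{"gripper": 8,"offset": [0,0,0],"turn": 0},{"gripper": 5,"offset": [0,0,0],"turn": 0},{"gripper": 5,"offset": [0,0,0],"turn": 0},{"gripper": 5,"offset": [0,0,0],"turn": 0}])

```text
t: 3.25
position: [0.5643, -0.0163, 0.1669]
tool_rot: [-89.9, -0.0, -94.4]
wrist_force: [3.6, 0.6, 4.5]
opening: 0.0077
```

>>> servo_tool(targets=[{"gripper": 5,"offset": [0,-2,0],"turn": 0},{"gripper": 5,"offset": [0,-5,-0.8],"turn": 0},{"gripper": 5,"offset": [0,-8.8,-1.9],"turn": 0},{"gripper": 5,"offset": [0,-13.5,-3.6],"turn": 0},{"gripper": 5,"offset": [0,-18,-5.8],"turn": 0},{"gripper": 5,"offset": [0,-18,-5.8],"turn": 0}])

```text
t: 3.85
position: [0.5594, -0.0161, 0.1852]
tool_rot: [-89.7, -0.0, -94.4]
wrist_force: [10.0, 0.4, 3.0]
opening: 0.008
```

Run:
```python
from h import *
print(sense())
c=cams.capture("wrist"); im=c["img"][:,:,::-1].copy(); cv2.imwrite("pics/w2.png",im[130:430,150:500])
```

```text
{'t': 3.85, 'qpos': array([-1.37787388e+01,  2.47610119e+01,  7.74923642e+01,  3.38701856e-02,
        7.74703398e+01, -9.42627481e+00]), 'qd': array([-0.02222048,  0.47906064,  0.04447153,  0.16005359, -0.43584882,
       -0.03418616]), 'effort': array([-4.59920168e-01, -4.62261844e+01, -1.75609928e+01, -6.32322673e-01,
        2.34720401e+00, -2.04346259e-02]), 'position': array([ 0.559421  , -0.01605237,  0.18521787]), 'tool_rot': array([-8.97220278e+01, -1.25971857e-02, -9.43597628e+01]), 'wrist_force': array([9.96703767, 0.41385479, 3.0171378 ]), 'torque': array([ 0.02654282, -1.57427867, -0.02640351]), 'opening': 0.00796444631097493}
```

View pics/w2.png

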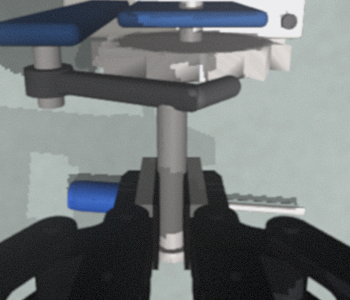

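The wrist view shows the bar pinched between the pads at about (172,190), with the nose lifted off the wheel. I'll continue the arc with a small +x correction for the 10 N pull.

>>> servo_tool(targets=[{"gripper": 5,"offset": [0,-4.3,-2.1],"turn": 0},{"gripper": 5,"offset": [0,-8.2,-4.6],"turn": 0},{"gripper": 5,"offset": [0,-11.9,-7.7],"turn": 0},{"gripper": 5,"offset": [0,-15.2,-11.3],"turn": 0},{"gripper": 5,"offset": [0,-18.1,-15.4],"turn": 0},{"gripper": 5,"offset": [0,-20.6,-19.7],"turn": 0},{"gripper": 5,"offset": [0,-22.6,-24.3],"turn": 0},{"gripper": 5,"offset": [0,-22.6,-24.3],"turn": 0}])

```text
t: 4.7
position: [0.5374, -0.0145, 0.2103]
tool_rot: [-89.2, -0.1, -94.4]
wrist_force: [15.9, 0.9, 13.7]
opening: 0.0083
```

>>> servo_tool(targets=[{"gripper": 5,"offset": [0,-3,-4.3],"turn": 0},{"gripper": 5,"offset": [0,-4.2,-9.4],"turn": 0},{"gripper": 5,"offset": [0,-4.8,-14.5],"turn": 0},{"gripper": 5,"offset": [0,-4.9,-19.6],"turn": 0},{"gripper": 5,"offset": [0,-4.9,-19.6],"turn": 0}])

```text
t: 5.2
position: [0.5162, -0.0128, 0.2151]
tool_rot: [-89.5, -0.1, -94.4]
wrist_force: [5.0, 1.0, 20.8]
opening: 0.0075
```

>>> servo_tool(targets=[{"gripper": 5,"offset": [0,-2.4,-2],"turn": 0},{"gripper": 5,"offset": [0,-2.4,-5],"turn": 0},{"gripper": 5,"offset": [0,-1.8,-10],"turn": 0},{"gripper": 5,"offset": [0,-0.7,-14.8],"turn": 0},{"gripper": 5,"offset": [0,0.9,-19.5],"turn": 0},{"gripper": 5,"offset": [0,2.9,-24],"turn": 0},{"gripper": 5,"offset": [0,2.9,-24],"turn": 0}])

```text
t: 5.9
position: [0.4896, -0.0107, 0.2089]
tool_rot: [-90.0, -0.0, -94.4]
wrist_force: [-0.3, 0.1, 4.6]
opening: 0.0071
```

>>> servo_tool(targets=[{"gripper": 5,"offset": [0,1,-1.5],"turn": 0},{"gripper": 5,"offset": [0,1.8,-3],"turn": 0},{"gripper": 10,"offset": [0,1.8,-3],"turn": 0},{"gripper": 20,"offset": [0,1.8,-3],"turn": 0},{"gripper": 30,"offset": [0,1.8,-3],"turn": 0},{"gripper": 40,"offset": [0,1.8,-3],"turn": 0},{"gripper": 45,"offset": [0,-15,-3],"turn": 0},{"gripper": 45,"offset": [0,-50,-3],"turn": 0},{"gripper": 45,"offset": [0,-80,-3],"turn": 0},{"gripper": 45,"offset": [0,-80,-3],"turn": 0}])

```text
t: 6.9
position: [0.4883, -0.0107, 0.2925]
tool_rot: [-89.6, -0.1, -94.3]
wrist_force: [-0.4, -1.5, -0.9]
opening: 0.0448
```

Run:
```python
from h import *
print(sense()["position"],sense()["wrist_force"])
c=cams.capture("wrist"); im=c["img"][:,:,::-1].copy()
ps=[.5751,.0753,-.0752]
f=lambda p,y:[-55+50*np.cos(p),y,178+50*np.sin(p)]
for p in P(c,W(ps,[f(2.2,-114),f(2.2,-66)])): cv2.drawMarker(im,tuple(int(v) for v in p),(0,0,255),0,14,1); print(p)
b=cams.capture("side")["img"][190:355,225:405,::-1]
cv2.imwrite("pics/w3.png",np.hstack([cv2.resize(b,(436,400)),im[:400,150:500]]))
```

```text
[ 0.48828407 -0.0107186   0.29246179] [-0.36381802 -1.53418523 -0.93074637]
[312.69871826 280.86950889]
[312.15072275 197.15729765]
```

View pics/w3.png

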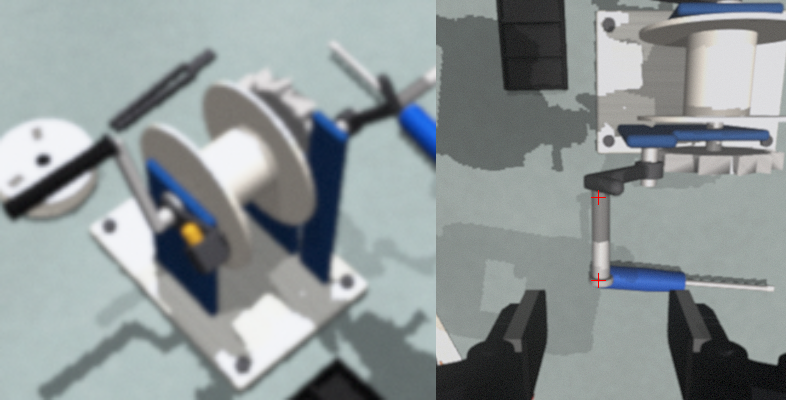

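The pawl rests at 2.2, matching the predicted markers at (312,197)/(312,281) in the full picture, and the crank is unmoved. Next is the crank.

>>> servo_tool(targets=[{"gripper": 45,"offset": [-35,0,20],"turn": 0},{"gripper": 45,"offset": [-70,0,41],"turn": 0},{"gripper": 45,"offset": [-105,0,62],"turn": 0},{"gripper": 45,"offset": [-140,0,82],"turn": 0},{"gripper": 45,"offset": [-175,0,102],"turn": 0},{"gripper": 45,"offset": [-207,0,121],"turn": 0},{"gripper": 45,"offset": [-207,20,121],"turn": 0},{"gripper": 45,"offset": [-207,40,121],"turn": 0},{"gripper": 45,"offset": [-207,40,121],"turn": 0}])

```text
t: 7.9
position: [0.6223, 0.1868, 0.2443]
tool_rot: [-90.5, -0.1, -94.3]
wrist_force: [0.3, 0.3, -0.2]
opening: 0.0452
```

Run:
```python
from h import *
print(sense()["position"],sense()["wrist_force"])
c=cams.capture("wrist"); im=c["img"][:,:,::-1].copy()
ps=[.5751,.0753,-.0752]
a=.910
for p in P(c,W(ps,[[65*np.cos(a),y,115+65*np.sin(a)] for y in(66,146)]+[[52*np.cos(b),62,115+52*np.sin(b)] for b in (2.2,2.4)])): cv2.drawMarker(im,tuple(int(v) for v in p),(0,0,255),0,14,1); print(p)
cv2.imwrite("pics/w4.png",im)
```

```text
[0.62228829 0.18683142 0.24427139] [ 0.33525574  0.26711691 -0.23833994]
[324.42845324 320.57628337]
[324.74667376 186.5266531 ]
[209.92581189 318.83832296]
[200.55437467 313.54264722]
```

View pics/w4.png

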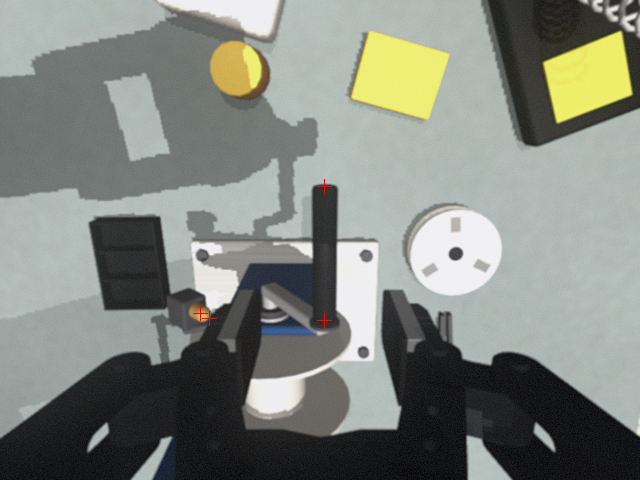

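The wrist view shows the grip lying exactly on the predicted line (324,187)-(324,320), and the stop pin is at about (200,313). Descending to pinch.

>>> servo_tool(targets=[{"gripper": 45,"offset": [0,35,1.5],"turn": 0},{"gripper": 45,"offset": [0,65,1.5],"turn": 0},{"gripper": 40,"offset": [0,88,1.5],"turn": 0},{"gripper": 30,"offset": [0,97,1.5],"turn": 0},{"gripper": 20,"offset": [0,97,1.5],"turn": 0},{"gripper": 17,"offset": [0,97,1.5],"turn": 0},{"gripper": 14,"offset": [0,97,1.5],"turn": 0},{"gripper": 12,"offset": [0,97,1.5],"turn": 0},{"gripper": 10,"offset": [0,97,1.5],"turn": 0},{"gripper": 10,"offset": [0,97,1.5],"turn": 0}])

```text
t: 8.95
position: [0.6248, 0.1867, 0.1528]
tool_rot: [-90.0, 0.0, -94.3]
wrist_force: [-5.1, 0.4, 0.2]
opening: 0.0116
```

>>> servo_tool(targets=[{"gripper": 10,"offset": [0,-1.6,-2.4],"turn": 0},{"gripper": 10,"offset": [0,-3.4,-4.8],"turn": 0},{"gripper": 10,"offset": [0,-5,-7.6],"turn": 0},{"gripper": 10,"offset": [0,-6.6,-10.4],"turn": 0},{"gripper": 10,"offset": [0,-8,-13.4],"turn": 0},{"gripper": 10,"offset": [0,-9.3,-16.4],"turn": 0},{"gripper": 10,"offset": [0,-10.3,-19.4],"turn": 0},{"gripper": 10,"offset": [0,-11.3,-22.5],"turn": 0},{"gripper": 10,"offset": [0,-11.3,-22.5],"turn": 0}])

```text
t: 9.85
position: [0.6049, 0.1882, 0.1654]
tool_rot: [-89.5, 0.1, -94.4]
wrist_force: [6.8, -0.8, 1.1]
opening: 0.0119
```

>>> servo_tool(targets=[{"gripper": 10,"offset": [0,-1,-3.2],"turn": 0},{"gripper": 10,"offset": [0,-1.8,-6.4],"turn": 0},{"gripper": 10,"offset": [0,-2.3,-9.6],"turn": 0},{"gripper": 10,"offset": [0,-2.6,-12.8],"turn": 0},{"gripper": 10,"offset": [0,-2.9,-16],"turn": 0},{"gripper": 10,"offset": [0,-2.9,-19.3],"turn": 0},{"gripper": 10,"offset": [0,-2.7,-22.5],"turn": 0},{"gripper": 10,"offset": [0,-2.4,-25.8],"turn": 0},{"gripper": 10,"offset": [0,-2.4,-25.8],"turn": 0}])

```text
t: 10.75
position: [0.5807, 0.1901, 0.1705]
tool_rot: [-89.2, 0.1, -94.4]
wrist_force: [6.6, -2.0, 14.6]
opening: 0.0117
```

Run:
```python
from h import *
print(sense()["position"],sense()["wrist_force"])
c=cams.capture("side"); cv2.imwrite("pics/s5.png",cv2.resize(c["img"][200:310,240:360,::-1],None,fx=5,fy=5,interpolation=cv2.INTER_CUBIC))
```

```text
[0.58073296 0.19013457 0.17051806] [ 6.6384358  -1.9853102  14.59668553]
```

View pics/s5.png

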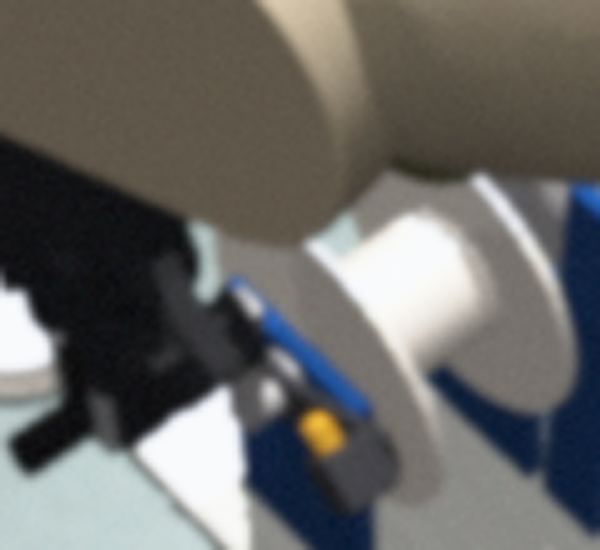

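The crank grip is held, and the brass pin (320,430 in the crop) is still out and clear of the arm. Forces show my arc is a little low. I'll go on in small steps with relief.

>>> servo_tool(targets=[{"gripper": 10,"offset": [0,-2.5,-1],"turn": 0},{"gripper": 10,"offset": [0,-2.5,-3],"turn": 0},{"gripper": 10,"offset": [0,-2.3,-5.5],"turn": 0},{"gripper": 10,"offset": [0,-2,-8.8],"turn": 0},{"gripper": 10,"offset": [0,-1.5,-12],"turn": 0},{"gripper": 10,"offset": [0,-1.5,-12],"turn": 0}])

```text
t: 11.4
position: [0.5678, 0.191, 0.1697]
tool_rot: [-89.4, 0.1, -94.4]
wrist_force: [7.5, -1.0, 1.9]
opening: 0.0114
```

>>> servo_tool(targets=[{"gripper": 10,"offset": [0,0.4,-1.2],"turn": 0},{"gripper": 10,"offset": [0,0.8,-2.4],"turn": 0},{"gripper": 10,"offset": [0,1.3,-4],"turn": 0},{"gripper": 10,"offset": [0,1.7,-5.5],"turn": 0},{"gripper": 10,"offset": [0,2.2,-7],"turn": 0},{"gripper": 10,"offset": [0,2.7,-8.5],"turn": 0},{"gripper": 10,"offset": [0,2.7,-8.5],"turn": 0}])

```text
t: 12.1
position: [0.5599, 0.1917, 0.1677]
tool_rot: [-89.3, 0.1, -94.4]
wrist_force: [7.0, -1.6, 6.2]
opening: 0.0116
```

Run:
```python
from h import *
print(sense()["position"],sense()["wrist_force"])
c=cams.capture("side"); cv2.imwrite("pics/s6.png",cv2.resize(c["img"][240:310,260:360,::-1],None,fx=6,fy=6,interpolation=cv2.INTER_CUBIC))
```

```text
[0.55988182 0.1916731  0.16765408] [ 7.04914917 -1.58626336  6.16591484]
```

View pics/s6.png

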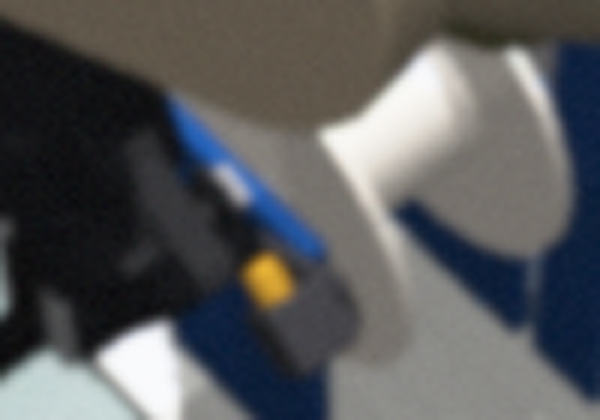

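The pin (265,280 in the crop) is still out and the arm is not yet against it. I've viewed 10 pictures. Continuing slowly on force.

>>> servo_tool(targets=[{"gripper": 10,"offset": [0,0.5,-1.2],"turn": 0},{"gripper": 10,"offset": [0,0.9,-2.4],"turn": 0},{"gripper": 10,"offset": [0,1.3,-3.6],"turn": 0},{"gripper": 10,"offset": [0,1.3,-3.6],"turn": 0}])

```text
t: 12.55
position: [0.5563, 0.192, 0.1664]
tool_rot: [-89.3, 0.1, -94.4]
wrist_force: [7.2, -1.7, 6.8]
opening: 0.0117
```

>>> servo_tool(targets=[{"gripper": 10,"offset": [0,0.6,-1.5],"turn": 0},{"gripper": 10,"offset": [0,1.2,-3],"turn": 0},{"gripper": 10,"offset": [0,1.2,-3],"turn": 0}])

```text
t: 12.85
position: [0.5531, 0.1922, 0.1651]
tool_rot: [-89.4, 0.1, -94.4]
wrist_force: [6.8, -1.3, 5.8]
opening: 0.0112
```

>>> servo_tool(targets=[{"gripper": 10,"offset": [0,0.7,-1.4],"turn": 0},{"gripper": 10,"offset": [0,1.4,-2.8],"turn": 0},{"gripper": 10,"offset": [0,1.4,-2.8],"turn": 0}])

```text
t: 13.15
position: [0.5501, 0.1924, 0.1637]
tool_rot: [-89.4, 0.1, -94.4]
wrist_force: [5.0, -1.3, 7.4]
opening: 0.0115
```

>>> servo_tool(targets=[{"gripper": 10,"offset": [0,0.7,-1.4],"turn": 0},{"gripper": 10,"offset": [0,1.4,-2.7],"turn": 0},{"gripper": 10,"offset": [0,1.4,-2.7],"turn": 0}])

```text
t: 13.45
position: [0.5484, 0.1925, 0.1626]
tool_rot: [-89.2, 0.1, -94.4]
wrist_force: [8.3, -1.9, 6.3]
opening: 0.0114
```

>>> servo_tool(targets=[{"gripper": 10,"offset": [0,0.4,-0.7],"turn": 0},{"gripper": 10,"offset": [0,0.8,-1.4],"turn": 0},{"gripper": 10,"offset": [0,0.8,-1.4],"turn": 0},{"gripper": 10,"offset": [0,0.8,-1.4],"turn": 0}])

```text
t: 13.85
position: [0.5465, 0.1927, 0.1617]
tool_rot: [-89.3, 0.1, -94.4]
wrist_force: [6.4, -1.6, 7.4]
opening: 0.0114
```

>>> servo_tool(targets=[{"gripper": 10,"offset": [0,0.4,-0.7],"turn": 0},{"gripper": 10,"offset": [0,0.8,-1.3],"turn": 0},{"gripper": 10,"offset": [0,0.8,-1.3],"turn": 0},{"gripper": 10,"offset": [0,0.8,-1.3],"turn": 0}])

```text
t: 14.25
position: [0.5457, 0.1927, 0.1611]
tool_rot: [-89.2, 0.1, -94.4]
wrist_force: [7.8, -1.9, 7.3]
opening: 0.0114
```

>>> servo_tool(targets=[{"gripper": 10,"offset": [0,0.4,-0.7],"turn": 0},{"gripper": 10,"offset": [0,0.8,-1.3],"turn": 0},{"gripper": 10,"offset": [0,0.8,-1.3],"turn": 0},{"gripper": 10,"offset": [0,0.8,-1.3],"turn": 0}])

```text
t: 14.65
position: [0.5451, 0.1928, 0.1605]
tool_rot: [-89.1, 0.1, -94.4]
wrist_force: [9.8, -2.0, 7.5]
opening: 0.0116
```

>>> servo_tool(targets=[{"gripper": 10,"offset": [0,0.4,-0.7],"turn": 0},{"gripper": 10,"offset": [0,0.8,-1.3],"turn": 0},{"gripper": 10,"offset": [0,0.8,-1.3],"turn": 0},{"gripper": 10,"offset": [0,0.8,-1.3],"turn": 0}])

```text
t: 15.05
position: [0.5435, 0.1929, 0.1597]
tool_rot: [-89.2, 0.1, -94.4]
wrist_force: [9.9, -1.7, 7.8]
opening: 0.0114
```

>>> servo_tool(targets=[{"gripper": 10,"offset": [0,0.4,-0.7],"turn": 0},{"gripper": 10,"offset": [0,0.8,-1.3],"turn": 0},{"gripper": 10,"offset": [0,0.8,-1.3],"turn": 0},{"gripper": 10,"offset": [0,0.8,-1.3],"turn": 0}])

```text
t: 15.45
position: [0.5432, 0.193, 0.1594]
tool_rot: [-89.0, 0.1, -94.4]
wrist_force: [11.8, -2.1, 10.1]
opening: 0.0116
```

>>> servo_tool(targets=[{"gripper": 10,"offset": [0,0.4,-0.7],"turn": 0},{"gripper": 10,"offset": [0,0.9,-1.3],"turn": 0},{"gripper": 10,"offset": [0,0.9,-1.3],"turn": 0},{"gripper": 10,"offset": [0,0.9,-1.3],"turn": 0}])

```text
t: 15.85
position: [0.5428, 0.193, 0.1592]
tool_rot: [-88.9, 0.1, -94.4]
wrist_force: [15.0, -3.1, 11.1]
opening: 0.0116
```

>>> servo_tool(targets=[{"gripper": 10,"offset": [0,0.4,-0.7],"turn": 0},{"gripper": 10,"offset": [0,0.9,-1.3],"turn": 0},{"gripper": 10,"offset": [0,0.9,-1.3],"turn": 0},{"gripper": 10,"offset": [0,0.9,-1.3],"turn": 0}])

```text
t: 16.25
position: [0.5425, 0.193, 0.1589]
tool_rot: [-88.7, 0.2, -94.4]
wrist_force: [17.5, -3.2, 13.6]
opening: 0.0111
```

Run:
```python
from h import *
print(sense()["position"],sense()["wrist_force"])
c=cams.capture("side"); a=cv2.resize(c["img"][240:310,265:345,::-1],None,fx=5,fy=5,interpolation=cv2.INTER_CUBIC)
c=cams.capture("wrist"); print(P(c,W([.5751,.0753,-.0752],[[52*np.cos(b),66,115+52*np.sin(b)] for b in (2.2,2.4)])))
b=cv2.resize(c["img"][170:400,120:400,::-1],(426,350)); cv2.imwrite("pics/s7.png",np.hstack([a[:350],b]))
```

```text
[0.54254064 0.19302498 0.15888851] [17.47212343 -3.19748049 13.5958515 ]
[[347.49695066 409.99577031]
 [328.18080126 399.24178827]]
```

View pics/s7.png

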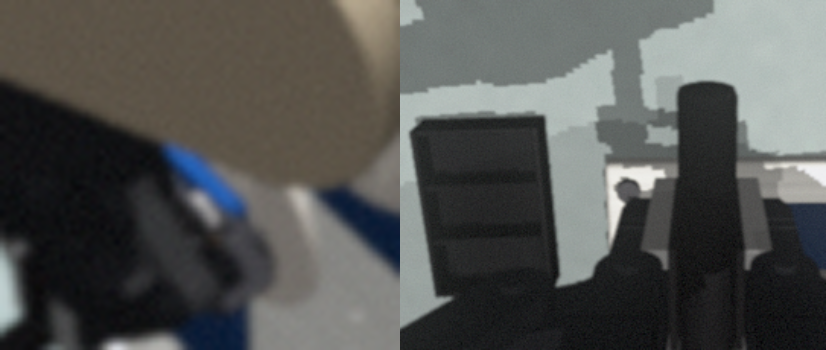

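The force rises 3.4 N per 1.5 mm commanded with almost no motion (about 22 N tangential, some 14 N of it on the stop). So the buffer is rigid at reel ≈1.66, within the stated range, and the brass is no longer visible in the side crop. I'll ease the preload without moving the crank, then release and rise.

>>> servo_tool(targets=[{"gripper": 10,"offset": [0,-0.8,1.2],"turn": 0},{"gripper": 10,"offset": [0,-1.6,2.4],"turn": 0},{"gripper": 10,"offset": [0,-2.5,3.6],"turn": 0},{"gripper": 10,"offset": [0,-3.2,4.5],"turn": 0},{"gripper": 10,"offset": [0,-3.2,4.5],"turn": 0}])

```text
t: 16.85
position: [0.5433, 0.1929, 0.1595]
tool_rot: [-89.4, 0.1, -94.4]
wrist_force: [7.5, -1.9, 6.0]
opening: 0.0114
```

>>> servo_tool(targets=[{"gripper": 14,"offset": [0,0,0],"turn": 0},{"gripper": 20,"offset": [0,0,0],"turn": 0},{"gripper": 30,"offset": [0,0,0],"turn": 0},{"gripper": 40,"offset": [0,0,0],"turn": 0},{"gripper": 40,"offset": [0,0,0],"turn": 0},{"gripper": 40,"offset": [0,-30,0],"turn": 0},{"gripper": 40,"offset": [0,-75,0],"turn": 0},{"gripper": 40,"offset": [0,-120,0],"turn": 0},{"gripper": 40,"offset": [0,-130,0],"turn": 0},{"gripper": 40,"offset": [0,-130,0],"turn": 0}])

```text
t: 17.85
position: [0.54, 0.1933, 0.2879]
tool_rot: [-89.8, 0.0, -94.3]
wrist_force: [-0.6, -0.2, 0.1]
opening: 0.0403
```

>>> servo_tool(targets=[{"gripper": 40,"offset": [30,-5,-6],"turn": 0},{"gripper": 40,"offset": [70,-5,-13],"turn": 0},{"gripper": 40,"offset": [110,-5,-21],"turn": 0},{"gripper": 40,"offset": [150,-5,-29],"turn": 0},{"gripper": 40,"offset": [185,-5,-35],"turn": 0},{"gripper": 40,"offset": [207,-5,-39.5],"turn": 0},{"gripper": 40,"offset": [207,-5,-39.5],"turn": 0}])

```text
t: 18.55
position: [0.4836, -0.0122, 0.2896]
tool_rot: [-90.2, 0.0, -94.6]
wrist_force: [-0.5, -0.1, 0.5]
opening: 0.0398
```

Run:
```python
from h import *
print(sense()["position"],sense()["wrist_force"])
S=cams.capture("side");T=cams.capture("top");w=cams.capture("wrist")
cv2.imwrite("pics/side8.png",S["img"][:,:,::-1]);cv2.imwrite("pics/top8.png",T["img"][:,:,::-1]);cv2.imwrite("pics/wr8.png",w["img"][:,:,::-1])
br=lambda im:((im[...,0]>150)&(im[...,1].astype(int)>90)&(im[...,2]<90)&(im[...,0].astype(int)-im[...,1]>25)).sum()
for n,im,r in(("side",S["img"],(260,310,285,335)),("top",T["img"],(255,285,235,260))):
    o=cv2.imread(f"pics/{n}0.png")[:,:,::-1]; f=lambda a:a[r[0]:r[1],r[2]:r[3]]
    print(n,"brass px before/after",br(f(o)),br(f(im)))
ps=[.5751,.0753,-.0752]
print(P(w,W(ps,[[-55+50*np.cos(2.2),y,178+50*np.sin(2.2)] for y in(-114,-66)])))
a=cv2.resize(S["img"][215:315,225:345,::-1],(480,400),interpolation=2);b=w["img"][100:500,180:480,::-1]
cv2.imwrite("pics/m8.png",np.hstack([a,cv2.resize(b,(316,400))]))
```

```text
[ 0.48360407 -0.01216751  0.28961658] [-0.52120105 -0.10871493  0.45602536]
side brass px before/after 41 0
top brass px before/after 34 1
[[321.08880559 283.27726612]
 [320.96540312 198.87502038]]
```

View pics/m8.png

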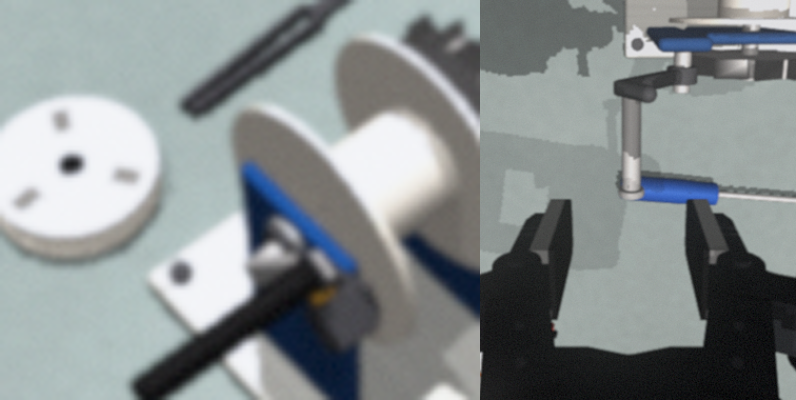

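The left half shows the crank arm against the stop with only the pin's stub showing at (320,295), and brass pixels went from 41 to 0. The right half shows the raised bar at column 632, centred between the pads. Descending to regrip it (12 pictures viewed, so no more).

>>> servo_tool(targets=[{"gripper": 40,"offset": [0,30,0],"turn": 0},{"gripper": 40,"offset": [0,60,0],"turn": 0},{"gripper": 35,"offset": [0,80,0],"turn": 0},{"gripper": 25,"offset": [0,87,0],"turn": 0},{"gripper": 18,"offset": [0,87,0],"turn": 0},{"gripper": 12,"offset": [0,87,0],"turn": 0},{"gripper": 9,"offset": [0,87,0],"turn": 0},{"gripper": 5,"offset": [0,87,0],"turn": 0},{"gripper": 5,"offset": [0,87,0],"turn": 0},{"gripper": 5,"offset": [0,87,0],"turn": 0}])

```text
t: 19.7
position: [0.4853, -0.0101, 0.2054]
tool_rot: [-89.8, 0.0, -94.4]
wrist_force: [3.0, 4.0, 5.6]
opening: 0.0079
```

>>> servo_tool(targets=[{"gripper": 5,"offset": [0,-2.1,3.1],"turn": 0},{"gripper": 5,"offset": [0,-4,6.4],"turn": 0},{"gripper": 5,"offset": [0,-5.5,9.7],"turn": 0},{"gripper": 5,"offset": [0,-6.9,13.2],"turn": 0},{"gripper": 5,"offset": [0,-8,16.8],"turn": 0},{"gripper": 5,"offset": [0,-8.8,20.5],"turn": 0},{"gripper": 5,"offset": [0,-9.3,24.2],"turn": 0},{"gripper": 5,"offset": [0,-9.6,27.9],"turn": 0},{"gripper": 5,"offset": [0,-9.6,27.9],"turn": 0}])

```text
t: 20.6
position: [0.5116, -0.0122, 0.2145]
tool_rot: [-90.2, 0.0, -94.3]
wrist_force: [-4.9, 3.4, 8.6]
opening: 0.0074
```

>>> servo_tool(targets=[{"gripper": 5,"offset": [0,-0.7,3.8],"turn": 0},{"gripper": 5,"offset": [0,-0.6,7.5],"turn": 0},{"gripper": 5,"offset": [0,0,11.2],"turn": 0},{"gripper": 5,"offset": [0,0.8,14.9],"turn": 0},{"gripper": 5,"offset": [0,2,18.5],"turn": 0},{"gripper": 5,"offset": [0,3.4,21.9],"turn": 0},{"gripper": 5,"offset": [0,5,25.3],"turn": 0},{"gripper": 5,"offset": [0,6.9,28.5],"turn": 0},{"gripper": 5,"offset": [0,6.9,28.5],"turn": 0}])

```text
t: 21.5
position: [0.5412, -0.0145, 0.2067]
tool_rot: [-90.0, 0.0, -94.4]
wrist_force: [0.0, 2.5, -1.6]
opening: 0.0076
```

>>> servo_tool(targets=[{"gripper": 5,"offset": [0,2.2,3.1],"turn": 0},{"gripper": 5,"offset": [0,4.5,6],"turn": 0},{"gripper": 5,"offset": [0,7.1,8.7],"turn": 0},{"gripper": 5,"offset": [0,9.9,11.2],"turn": 0},{"gripper": 5,"offset": [0,12.9,13.5],"turn": 0},{"gripper": 5,"offset": [0,16,15.6],"turn": 0},{"gripper": 5,"offset": [0,19.3,17.4],"turn": 0},{"gripper": 5,"offset": [0,22.6,19],"turn": 0},{"gripper": 5,"offset": [0,25,20],"turn": 0},{"gripper": 5,"offset": [0,25,20],"turn": 0}])

```text
t: 22.5
position: [0.5608, -0.0163, 0.1819]
tool_rot: [-90.0, -0.0, -94.4]
wrist_force: [-3.4, -1.3, 2.3]
opening: 0.0075
```

>>> servo_tool(targets=[{"gripper": 5,"offset": [0,2,0.6],"turn": 0},{"gripper": 5,"offset": [0,4,1.2],"turn": 0},{"gripper": 5,"offset": [0,6,1.6],"turn": 0},{"gripper": 5,"offset": [0,7.5,1.8],"turn": 0},{"gripper": 5,"offset": [0,7.5,1.8],"turn": 0}])

```text
t: 23.0
position: [0.5629, -0.0163, 0.1748]
tool_rot: [-90.0, -0.0, -94.4]
wrist_force: [-0.4, -1.4, 1.6]
opening: 0.0076
```

>>> servo_tool(targets=[{"gripper": 5,"offset": [0,1,0.1],"turn": 0},{"gripper": 5,"offset": [0,2,0.2],"turn": 0},{"gripper": 5,"offset": [0,2,0.2],"turn": 0}])

```text
t: 23.3
position: [0.5632, -0.0163, 0.1732]
tool_rot: [-89.9, -0.0, -94.4]
wrist_force: [-0.5, -1.1, 4.4]
opening: 0.0078
```

>>> servo_tool(targets=[{"gripper": 5,"offset": [0,1,0.1],"turn": 0},{"gripper": 5,"offset": [0,2,0.2],"turn": 0},{"gripper": 5,"offset": [0,2,0.2],"turn": 0}])

```text
t: 23.6
position: [0.5637, -0.0165, 0.1706]
tool_rot: [-89.9, -0.0, -94.4]
wrist_force: [3.7, -2.6, 0.2]
opening: 0.0073
```

>>> servo_tool(targets=[{"gripper": 5,"offset": [0,0.8,0],"turn": 0},{"gripper": 5,"offset": [0,1.5,0],"turn": 0},{"gripper": 5,"offset": [0,1.5,0],"turn": 0}])

```text
t: 23.9
position: [0.5638, -0.0166, 0.1694]
tool_rot: [-89.9, -0.0, -94.4]
wrist_force: [3.1, -2.9, 0.5]
opening: 0.0076
```

>>> servo_tool(targets=[{"gripper": 5,"offset": [0,0.8,0],"turn": 0},{"gripper": 5,"offset": [0,1.5,0],"turn": 0},{"gripper": 5,"offset": [0,1.5,0],"turn": 0}])

```text
t: 24.2
position: [0.564, -0.0166, 0.1682]
tool_rot: [-89.8, -0.0, -94.4]
wrist_force: [5.2, -2.6, 2.8]
opening: 0.0078
```

>>> servo_tool(targets=[{"gripper": 5,"offset": [0,0.6,0.3],"turn": 0},{"gripper": 5,"offset": [0,1.2,0.5],"turn": 0},{"gripper": 5,"offset": [0,1.2,0.5],"turn": 0}])

```text
t: 24.5
position: [0.5641, -0.0166, 0.1669]
tool_rot: [-89.9, -0.0, -94.4]
wrist_force: [3.4, -4.0, 4.0]
opening: 0.0074
```

>>> servo_tool(targets=[{"gripper": 5,"offset": [0,0.6,0.3],"turn": 0},{"gripper": 5,"offset": [0,1.2,0.5],"turn": 0},{"gripper": 5,"offset": [0,1.2,0.5],"turn": 0}])

```text
t: 24.8
position: [0.5642, -0.0166, 0.1657]
tool_rot: [-90.0, -0.0, -94.4]
wrist_force: [2.1, -4.0, 5.8]
opening: 0.0072
```

>>> servo_tool(targets=[{"gripper": 5,"offset": [0,0.6,0],"turn": 0},{"gripper": 5,"offset": [0,1.2,0],"turn": 0},{"gripper": 5,"offset": [0,1.2,0],"turn": 0}])

```text
t: 25.1
position: [0.5643, -0.0166, 0.1647]
tool_rot: [-89.9, -0.0, -94.4]
wrist_force: [2.0, -3.5, 6.8]
opening: 0.0078
```

>>> servo_tool(targets=[{"gripper": 5,"offset": [0,0.6,0],"turn": 0},{"gripper": 5,"offset": [0,1.2,0],"turn": 0},{"gripper": 5,"offset": [0,1.2,0],"turn": 0}])

```text
t: 25.4
position: [0.5644, -0.0164, 0.1626]
tool_rot: [-89.9, 0.0, -94.4]
wrist_force: [5.4, -3.4, -1.2]
opening: 0.0073
```

Run:
```python
from h import *
s=sense();print(s["position"],s["wrist_force"])
w=cams.capture("wrist"); im=w["img"]; cv2.imwrite("pics/wr9.png",im[:,:,::-1])
ps=[.5751,.0753,-.0752]
# nose end / bar for several p, to compare with dark pawl silhouette
for p in(0,.06,.12,.2):
    print(p,P(w,W(ps,[[-55+56*np.cos(p),-58,178+56*np.sin(p)],[-55+50*np.cos(p),-66,178+50*np.sin(p)],[-55,-58,178]])).round(1).tolist())
g=cv2.cvtColor(im,cv2.COLOR_RGB2GRAY); o=cv2.cvtColor(cv2.imread("pics/w2.png"),cv2.COLOR_BGR2GRAY)
for u in range(240,350,10): print(u,g[150:240:3,u].tolist())
```

```text
[ 0.56442625 -0.01643977  0.16259221] [ 5.40487573 -3.3529506  -1.22242826]
0 [[336.7, 228.6], [318.0, 252.3], [161.1, 228.8]]
0.06 [[336.8, 231.5], [317.7, 255.3], [161.1, 228.8]]
0.12 [[336.3, 234.5], [316.8, 258.5], [161.1, 228.8]]
0.2 [[334.4, 238.8], [314.6, 263.0], [161.1, 228.8]]
240 [37, 39, 46, 133, 138, 137, 134, 103, 82, 62, 64, 63, 59, 66, 62, 65, 64, 65, 65, 63, 61, 43, 49, 58, 66, 67, 69, 66, 68, 60]
250 [55, 61, 58, 83, 134, 136, 131, 108, 72, 73, 80, 68, 63, 62, 66, 69, 70, 69, 69, 64, 65, 43, 42, 65, 67, 72, 70, 66, 65, 62]
260 [59, 73, 68, 61, 54, 138, 91, 75, 78, 85, 87, 87, 67, 72, 79, 79, 81, 79, 85, 82, 76, 53, 38, 61, 70, 69, 69, 65, 65, 64]
270 [70, 72, 66, 61, 56, 139, 122, 74, 80, 82, 85, 82, 83, 81, 90, 98, 100, 94, 93, 92, 92, 52, 43, 57, 69, 72, 71, 69, 65, 67]
280 [69, 71, 67, 61, 54, 140, 91, 73, 80, 79, 84, 84, 85, 84, 98, 107, 109, 109, 109, 101, 104, 56, 49, 56, 66, 69, 68, 66, 69, 67]
290 [82, 91, 92, 58, 55, 127, 75, 79, 82, 82, 87, 81, 84, 87, 117, 126, 122, 120, 120, 111, 109, 56, 43, 55, 66, 66, 69, 68, 66, 62]
300 [85, 101, 97, 89, 72, 87, 77, 79, 82, 85, 85, 85, 85, 85, 104, 141, 135, 132, 123, 110, 102, 56, 45, 66, 66, 68, 68, 65, 61, 61]
310 [83, 106, 100, 89, 77, 130, 78, 80, 87, 82, 83, 84, 81, 82, 96, 151, 135, 119, 119, 112, 120, 73, 45, 65, 67, 69, 62, 63, 65, 63]
320 [86, 105, 101, 94, 71, 110, 101, 97, 98, 96, 84, 85, 82, 84, 67, 66, 65, 67, 67, 66, 69, 53, 52, 58, 68, 65, 70, 65, 61, 93]
330 [93, 102, 102, 92, 83, 233, 179, 154, 154, 154, 85, 84, 88, 84, 72, 68, 70, 70, 66, 66, 67, 50, 41, 57, 64, 71, 70, 68, 67, 63]
340 [92, 92, 105, 92, 80, 176, 112, 128, 129, 125, 82, 86, 84, 83, 74, 67, 64, 71, 68, 66, 68, 49, 50, 75, 92, 96, 94, 72, 72, 64]
```

>>> servo_tool(targets=[{"gripper": 5,"offset": [0,0.5,0],"turn": 0},{"gripper": 5,"offset": [0,1,0.3],"turn": 0},{"gripper": 5,"offset": [0,1,0.3],"turn": 0}])

```text
t: 25.75
position: [0.5644, -0.0164, 0.1616]
tool_rot: [-90.0, 0.0, -94.4]
wrist_force: [4.1, -4.1, -0.7]
opening: 0.0076
```

```bash
cat > edge.py <<'E'
from h import *
s=sense();print(s["position"],s["wrist_force"])
w=cams.capture("wrist"); g=cv2.GaussianBlur(cv2.cvtColor(w["img"],cv2.COLOR_RGB2GRAY),(5,3),0).astype(int)
for u in range(190,335,12):
    d=np.diff(g[200:232,u]); print(u,200+d.argmin(),d.min(),end=' | ')
ps=[.5751,.0753,-.0752]
for p in(0,.06,.12): print(p,P(w,W(ps,[[-55+r*np.cos(p)-4*np.sin(p),-62,178+r*np.sin(p)+4*np.cos(p)] for r in(10,45)])).round(1).tolist())
E
python3 edge.py
```

```text
[ 0.56444224 -0.01640911  0.1616351 ] [ 4.06379582 -4.10574568 -0.66090568]
190 212 -12 | 202 212 -24 | 214 212 -25 | 226 212 -9 | 238 212 -10 | 250 212 -9 | 262 212 -14 | 274 212 -20 | 286 212 -21 | 298 212 -22 | 310 212 -20 | 322 212 -10 | 334 212 -8 | 0 [[189.0, 245.5], [301.8, 245.4]]
0.06 [[187.5, 246.1], [300.3, 248.1]]
0.12 [[186.0, 246.7], [298.3, 251.0]]
```

The pawl's edge is level (row 212 along its whole length), so its angle is ≈0 and the nose is down in a gap. Releasing gently.

>>> servo_tool(targets=[{"gripper": 8,"offset": [0,0,0],"turn": 0},{"gripper": 10,"offset": [0,0,0],"turn": 0},{"gripper": 13,"offset": [0,0,0],"turn": 0},{"gripper": 20,"offset": [0,0,0],"turn": 0},{"gripper": 30,"offset": [0,0,0],"turn": 0},{"gripper": 40,"offset": [0,0,0],"turn": 0},{"gripper": 40,"offset": [0,0,0],"turn": 0}])

```text
t: 26.5
position: [0.5642, -0.0162, 0.1619]
tool_rot: [-90.0, 0.0, -94.4]
wrist_force: [-0.1, -0.2, 0.2]
opening: 0.0402
```

```bash
python3 edge.py
```

```text
[ 0.56415521 -0.01622015  0.16188728] [-0.06141136 -0.24315025  0.15067806]
190 208 -19 | 202 212 -27 | 214 212 -28 | 226 213 -12 | 238 212 -8 | 250 212 -7 | 262 212 -14 | 274 212 -18 | 286 212 -21 | 298 212 -20 | 310 212 -20 | 322 213 -9 | 334 212 -7 | 0 [[190.3, 245.8], [302.8, 245.7]]
0.06 [[188.9, 246.4], [301.4, 248.4]]
0.12 [[187.3, 247.0], [299.4, 251.2]]
```

>>> servo_tool(targets=[{"gripper": 40,"offset": [0,-15,0],"turn": 0},{"gripper": 40,"offset": [0,-40,0],"turn": 0},{"gripper": 40,"offset": [0,-75,0],"turn": 0},{"gripper": 40,"offset": [0,-115,0],"turn": 0},{"gripper": 40,"offset": [0,-135,0],"turn": 0},{"gripper": 40,"offset": [40,-140,0],"turn": 0},{"gripper": 40,"offset": [80,-140,0],"turn": 0},{"gripper": 40,"offset": [120,-140,0],"turn": 0},{"gripper": 40,"offset": [120,-140,0],"turn": 0}])

```text
t: 27.45
position: [0.5547, -0.14, 0.3014]
tool_rot: [-90.1, -0.0, -94.6]
wrist_force: [0.8, 0.3, -0.7]
opening: 0.0399
```

Run:
```python
from h import *
T=cams.capture("top"); S=cams.capture("side")
cv2.imwrite("pics/top9.png",T["img"][:,:,::-1]);cv2.imwrite("pics/side9.png",S["img"][:,:,::-1])
def diff(n,im,r,t):
    o=cv2.imread(f"pics/{n}.png")[:,:,::-1]; d=np.abs(o.astype(int)-im).max(2)[r[0]:r[1],r[2]:r[3]]; print(n,t,(d>50).sum(),"of",d.size)
s,t=S["img"],T["img"]
# crank+stop vs just after release
diff("side8",s,(235,300,245,330),"crank"); diff("top8",t,(215,290,190,262),"crank")
# pawl vs start, vs tipped
diff("side0",s,(195,250,335,385),"pawl vs start"); diff("side8",s,(195,250,335,385),"pawl vs tipped")
# bystanders vs start
diff("top0",t,(155,235,165,262),"sponge"); diff("top0",t,(160,208,245,300),"spare reel");diff("top0",t,(320,370,235,295),"tray");diff("top0",t,(255,290,160,195),"jar");diff("top0",t,(178,195,303,372),"tweezers")
```

```text
side8 crank 0 of 5525
top8 crank 0 of 5400
side0 pawl vs start 184 of 2750
side8 pawl vs tipped 380 of 2750
top0 sponge 474 of 7760
top0 spare reel 0 of 2640
top0 tray 0 of 3000
top0 jar 6 of 1225
top0 tweezers 0 of 1173
```

```bash
python3 -c "
from workcell import order
print(order.close_job())"
```

```text
the job is handed in; nothing more can be done
None
```

The job is done and handed in at about 27.5 s, with the arm clear of everything.

- **Pawl off:** I lifted the pawl in a pinch, tipped it over, and it came to rest at about 2.2 rad, matching the predicted position in the picture.
- **Crank to stop:** I turned the crank backward until the stop went rigid at reel ≈1.66. The force at the grip peaked at about 22 N, some 14 N of it on the stop. I then eased off to about 10 N and released. In later pictures the crank had not moved, and only a sliver of the pin showed.
- **Pawl back on:** I lowered it in the grip to an angle of about 0. Its edge looked level in the wrist picture and did not move when I let go.
- **Other things on the bench:** the spare reel, tray and tweezers show no change from the start. The jar differs by a few pixels. I did not check the screwdriver.

**Checks that were unclear:**
- **Sponge:** its area differs, I think only because the crank grip no longer overlaps it.
- **Nose contact:** the last force readings while lowering the pawl showed no clear contact, so I relied on the picture.
- **Pawl position:** its area also differs from the start picture (184 of 2750 pixels). The turned wheel or shadows could explain that, but I did not confirm it.
- **Reel angle:** it carries about ±0.1 rad of uncertainty, because my first camera fit and the arc measured during turning disagreed by that much.

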